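# Draw the end panel tight with the cam lock

## Task

Pull the stop pin straight up out of its well and drop it into the green pot. Then push the end panel in by feel until its bolt head comes up against the inside of the open cam, and swing the cam's red crank knob clockwise, about half a turn, until the hook has drawn the panel fully home against the two stop blocks and the crank comes up firmly tight; stop there, for over-tightening tears the bolt out of the panel. Do not force or bump the jig, leave the pot standing and the jam jar, tape measure and sanding block where they are, and let go of everything.

Things in the scene. Friction and masses are not known exactly. Their poses are not given: they have to be found in the camera images.
- jig: Knock-down-joint jig screwed to the bench. Origin: on the cam's vertical axis at bench height; z up; x points from the cam to the sliding end panel, which is pushed along -x. Plywood base 12 mm thick, x -80 to 149, y -65 to 65 mm. Two dark stop blocks, 40 mm high, 32 mm wide, at y = +-44 mm, their faces at x = 50 mm.
- panel (a joint): Gap in m between the wooden end panel and the stop blocks: 0 fully home, 0.05 at most. Panel 18 mm thick, jig y -60 to 60 mm, z 16 to 64 mm; inner face at jig x = 50 mm + gap. Slides with about 3 N of friction and stays where left. A steel lug on it (y -54 to -94 mm, z 40 to 50 mm, flush with its inner face) meets the stop pin at a gap of 25 mm.
- panel_push (a point): Middle of the panel's outer face (the side away from the cam), 50 mm above the bench: push here along the jig's -x.
- cam (a joint): Angle of the cam in rad, growing clockwise from above. Direction of the knob in the jig frame (from +x towards +y): -85 degrees minus this value, so it swings from the jig's -y side over -x to +y. Mouth open to the bolt head below 0.35. Turning takes 3 to 6 N at the knob; it stays where left. The panel comes home between about 2.2 and 3.5, depending on the bolt; from there the push rises.
- knob_top (a point): Centre of the top of the red crank knob, an upright round peg of 15 mm diameter, 58 mm from the cam's axis, z 50 to 81 mm, fixed to the crank arm (top at z 50 mm); it can be pushed sideways from any side. Panel home and 7 to 12 N at the knob is firmly tight; over about 16 N tears the bolt out.
- stop_pin: Round brass pin, 10 mm diameter, 94 mm long, standing upright in the well; origin at the centre of its foot (6 mm above the bench at the start), z along the pin. 64 mm of it stand above the well block, so it must rise 30 mm to be free; 40 g.
- pot: Green round open pot, 80 mm diameter at the rim, 60 mm high, wall 3 mm, floor about 5 mm, 0.6 kg, standing loose on the bench; origin at the centre of its underside.
- jam_jar: Glass jam jar with white lid, 64 mm diameter, 97 mm high, origin at the centre of its underside: bystander.
- tape_measure: Tape measure 62 x 81 x 33 mm, origin at the centre of its underside: bystander.
- sanding_block: Cork sanding block 66 x 110 x 29 mm, origin at the centre of its underside: bystander.
- well_mouth (a point): Centre of the top of the aluminium well block (30 x 30 mm, 36 mm high, part of the jig, at jig x 70, y -80 mm). The stop pin stands in its round well, 11.5 mm wide and 30 mm deep.
- bolt_root (a point): Where the bolt leaves the panel's inner face towards the cam; an upright head is at its end. How far it is screwed in is unknown: with the cam open the head meets the cam's core, a hard stop, at a gap between 8.5 and 19.5 mm. Push to within 1 mm of that stop, or the hook's nose jams on the head (crank stops hard at 0.35 to 0.6 rad; then turn it back and push again).
- cam_top (a point): Centre of the cam's hub top, 51 mm above the bench, on its axis. The cam is a steel disc of 86 mm diameter, top at z 45 mm, carrying a crank arm with the red knob; below the disc, hidden, a spiral hook and core turn with it.
There are look-alikes about, which are no part of the job. Of the things that look like the pot, take the one that is farthest to the robot's left at the start.

How it is judged:
On the way, in this order (a step that is already met when the one before it is completed fails the run):
1. the stop pin is in the pot (horizontal distance between stop_pin and pot below 0.04 m and z of stop_pin in the frame of pot below 0.03 m), for 0.2 s.
2. the panel is pushed in so far that the bolt head lies in the cam (gap under 22 mm) (value of joint panel below 0.022 m), for 0.2 s.
At the end, for the whole second after the job is handed in: The panel stands within 1.5 mm of the stop blocks, drawn tight (the hook pulls on the bolt head with more than 10 N), with the cam turned past 1.8 rad and at rest, and the stop pin lies at rest with its foot in the upright pot (all of step 1 and value of joint panel below 0.0015 m and contact force between bolt_c1 and anything else above 10 N and value of joint cam above 1.8 rad and velocity of joint cam below 0.05 rad/s and linear speed of stop_pin below 0.02 m/s and angle between pot's own z axis and vertical below 0.15 rad); the robot touches nothing.
It fails at once if the robot forces the jig (more than 40 N) (contact force between any of the fingers, the arm and jig above 40 N).
It fails at once if the cam is over-tightened: the bolt is pulled with more than 130 N (contact force between bolt_c1 and anything else above 130 N).
It fails at once if the pot is knocked over (angle between pot's own z axis and vertical above 0.5 rad).
It fails at once if a bystander is shifted by more than 3 cm (distance of any of jam_jar, tape_measure, sanding_block from where it was at the start of the episode above 0.03 m).
It also fails if it takes over 72 s, if anything falls off the work surface, if the arm or the gripper's body presses on something with over 40 N, if the wrist force passes 120 N, or if a joint passes its speed limit or range.

## Robot

A 6-joint arm with a two-finger parallel gripper is mounted at the origin on a cart in front of the work surface, level with it; the furniture and walls round the work are solid. World frame = base frame: x ahead of the robot, y to its left, z up, the work surface at z = 0. Lengths are in m, angles in rad, forces in N, time in s.
With the tool pointing down it reaches from about 0.25 to 0.775 m from the base axis. Payload 4 kg.
Tool frame: the origin (TCP) lies midway between the tips of the shut fingers; the grasp point (between the pads) lies 19 mm behind it; y points along the fingers, x is the direction in which the jaws open and shut, and the axes are right-handed (so a half turn about y gives the same grasp; the last joint's range is limited). The gripper opens to 94 mm and grips with 3 to 60 N. Pads are 16 mm wide; open, the fingers measure 119 mm over their backs; the gripper's body (75 mm by 177 mm) begins 78 mm behind the grasp point.
Start: joints at [-1.314, 0.087, 1.371, -0, 1.684, -0.103], TCP at [0.194, -0.515, 0.206] pointing down, gripper open.
Joint ranges: [-3.1, 3.1], [-0.76, 2.03], [0.27, 2.55], [-1.08, 4.22], [0.17, 2.65], [-2.57, 2.57]. Speed limits (rad/s): [2.79, 2.79, 3.14, 3.14, 3.14, 3.14].

## Interface

Orientations are given as [roll, pitch, yaw] about the fixed x, y, z axes, in that order (R = Rz(yaw) Ry(pitch) Rx(roll)).
In Python, from bench import robot gives the robot as it stands.
- The arm moves only by the shell command python3 -m creep 'ROWS'. ROWS is JSON, a list of rows, each a list of 7 numbers: the shift along the tool's x, y, z in mm, then the turn, a rotation vector about the tool's x, y, z in degrees, then the closure in counts, from 0 (fully open) to 255 (shut). A call has 1 to 5 rows; each row is the pose to reach, as a shift and turn from the pose commanded when the call began, along the tool's axes at that moment; what a row does not reach only later rows make up. A row lasts 1/8 s, in which the tool goes at most 62.5 mm and 10.7 degrees, less where a joint would pass 70% of its speed; a pose out of reach is approached as far as the arm can. A call with a gripper value outside its range is refused whole. The fingers move at their own pace and stop on an object; the grip force is fixed at half the most. Time passes only in rows, so rows that repeat a pose let the fingers close. It gives the time, the measured TCP pose, the force and the opening at its end, in the units of the state.
- robot.get_obs(): the state, without advancing time (a new reading comes with each control period).
- robot.snapshot(name): name is "scene" or "top"; returns a dict with "color" (384x512x3 uint8, blue, green, red), "fx", "fy", "cx", "cy" (pixels), "k1" (the pictures are not rectified: a ray, as slopes to the right and down, at radius r is drawn at 1 + k1 r^2 times it, then the intrinsics apply), "world_from_camera" (4x4, takes a point from camera to world coordinates). Camera axes: x right, y down, z forward; pixel columns grow to the right and rows downward; lengths in m; the calibration is good to about 2 mm. A picture is of the moment at which its call begins. There is no depth.
- robot.close_job(): hands the job in, once; it reports no verdict.
Trained networks look in the newest picture that a camera, given by its name, has taken for a name from the list of things; names that differ only in an ending like _2 or _b are one class to them, and where a whole thing is asked for, a point or a joint stands for the part that bears it (a point fixed in the world has none). Each returns a list of dicts, best first, with "p" (0 to 1); they miss things now and then, are a little off and sometimes report something else, mostly with a low value. They report only what shows in the picture. A call takes as long as a camera call. They do not tell look-alikes from the thing itself.
- robot.spot_in(name, camera): "point" ([x, y, z] in m, in world coordinates, good to about 4 mm: the middle of the surface that is visible of it).
- robot.landmark_of(name, camera): "point" ([x, y, z] in m, in world coordinates, good to about 4 mm: a listed point, or the origin of a listed thing).
The state is a dict: "time": time; "joint_positions": joint angles; "qvel": joint speeds; "joint_torque": joint torques, N m; "tool_pos": TCP position; "ee_rot": TCP orientation; "wrist_force": force on the tool from outside, world axes, zero at the start; "wrist_torque": the same for the moment, N m; "width": finger opening in m.
Only numpy, scipy, OpenCV 4.12 (cv2) and the standard library are available. Lean on these libraries where they do the work, as an engineer would, in place of code of your own. Each camera call takes 0.05 s, during which the arm holds its last target.

## Working session

There is one attempt and no reset: what is moved stays moved. The work goes in short steps, Python scripts to look and compute and a shell command to move; the robot and the scene stay as the last step left them, time stands still between calls to the robot, and variables do not carry over. Pictures are saved under pics/ and viewed, and the job is handed in when it is done.

```bash
ls; mkdir -p pics; cat > h.py <<'E'
import numpy as np, cv2
from bench import robot
from scipy.spatial.transform import Rotation as R
def snap(cam,name):
    s=robot.snapshot(cam); cv2.imwrite(f'pics/{name}.png',s['color']); return s
def proj(s,P):
    P=np.atleast_2d(P); T=np.linalg.inv(s['world_from_camera']); c=P@T[:3,:3].T+T[:3,3]
    q=c[:,:2]/c[:,2:]; r2=(q**2).sum(1,keepdims=True); q=q*(1+s['k1']*r2)
    return q*[s['fx'],s['fy']]+[s['cx'],s['cy']]
def unproj(s,uv,z):
    uv=np.atleast_2d(uv).astype(float); d=(uv-[s['cx'],s['cy']])/[s['fx'],s['fy']]; q=d.copy()
    for _ in range(30): q=d/(1+s['k1']*(q**2).sum(1,keepdims=True))
    T=np.array(s['world_from_camera']); v=np.c_[q,np.ones(len(q))]@T[:3,:3].T
    o=T[:3,3]; return o+v*((z-o[2])/v[:,2:])
E
python3 - <<'E'
from h import *
o=robot.get_obs(); print({k:np.round(v,4) for k,v in o.items()})
for c in ('scene','top'):
    s=snap(c,c+'0'); print(c,np.round(s['world_from_camera'],3).tolist(),s['fx'],s['k1'])
    for n in 'jig panel cam stop_pin pot jam_jar tape_measure sanding_block'.split():
        print('spot',n,[(np.round(d['point'],3).tolist(),round(d['p'],2)) for d in robot.spot_in(n,c)])
    for n in 'jig panel_push knob_top stop_pin pot jam_jar well_mouth bolt_root cam_top'.split():
        print('lm',n,[(np.round(d['point'],3).tolist(),round(d['p'],2)) for d in robot.landmark_of(n,c)])
print(robot.get_obs()['time'])
E
```

```text
pics
{'time': np.float64(0.0), 'joint_positions': array([-1.3141,  0.0879,  1.3722,  0.    ,  1.6836, -0.1031]), 'qvel': array([-0.0001,  0.0007,  0.0004, -0.0012,  0.0009,  0.    ]), 'joint_torque': array([-1.10000e-03, -3.40186e+01, -3.02432e+01,  7.18000e-02,
        3.31000e-02, -2.00000e-04]), 'tool_pos': array([ 0.1935, -0.5143,  0.2043]), 'ee_rot': array([-1.5706,  0.0021, -1.211 ]), 'wrist_force': array([ 0.2372, -0.257 , -0.382 ]), 'wrist_torque': array([ 0.013 , -0.0654, -0.003 ]), 'width': np.float64(0.0938)}
scene [[-0.792, -0.317, 0.522, -0.105], [-0.611, 0.408, -0.678, 0.775], [0.002, -0.856, -0.517, 0.784], [0.0, 0.0, 0.0, 1.0]] 464.2896210959361 -0.13558476226950852
spot jig [([0.54, -0.102, 0.02], 0.61)]
spot panel [([0.547, -0.093, 0.047], 0.74)]
spot cam [([0.548, -0.188, 0.038], 0.72)]
spot stop_pin []
spot pot [([0.734, -0.194, 0.038], 0.62), ([0.56, 0.051, 0.035], 0.61), ([0.588, 0.191, 0.038], 0.57)]
spot jam_jar [([0.606, -0.404, 0.068], 0.95), ([0.55, -0.096, 0.052], 0.18)]
spot tape_measure [([0.479, -0.439, 0.028], 0.77)]
spot sanding_block [([0.759, 0.02, 
[... 899 characters left out ...]
spot pot [([0.561, 0.053, 0.0], 0.94), ([0.747, -0.208, 0.008], 0.67), ([0.584, 0.202, 0.017], 0.55)]
spot jam_jar [([0.612, -0.423, 0.101], 0.64)]
spot tape_measure [([0.487, -0.446, 0.034], 0.56)]
spot sanding_block [([0.56, -0.1, 0.065], 0.72), ([0.765, 0.01, 0.029], 0.58)]
lm jig [([0.549, -0.204, 0.001], 0.92)]
lm panel_push [([0.555, -0.09, 0.05], 0.7)]
lm knob_top [([0.608, -0.199, 0.082], 0.89)]
lm stop_pin []
lm pot [([0.58, 0.189, 0.0], 0.94), ([0.563, 0.047, -0.0], 0.81), ([0.737, -0.207, -0.0], 0.72)]
lm jam_jar [([0.614, -0.432, 0.002], 0.85)]
lm well_mouth [([0.628, -0.135, 0.032], 0.7)]
lm bolt_root [([0.55, -0.109, 0.017], 0.87)]
lm cam_top [([0.551, -0.206, 0.05], 0.83)]
1.8
```

View pics/scene0.png

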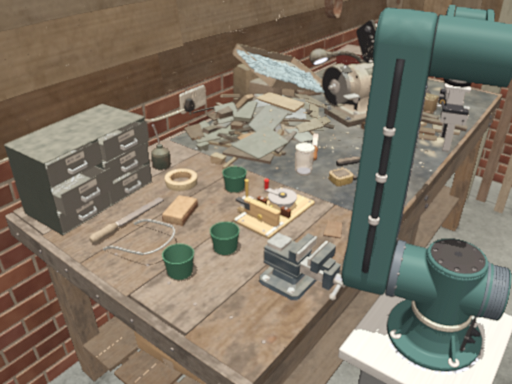

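View pics/top0.png

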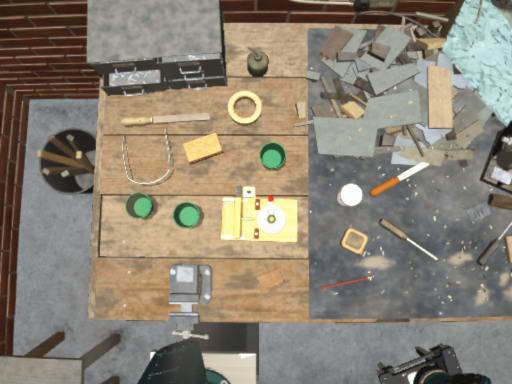

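The scene view shows the jig at (272,210) with the pin and red knob next to it. The green pots are at (180,262), (225,238) and (234,179). In the top view they are at (140,205), (188,215) and (272,155). The leftmost (+y) pot is at top-view pixel (140,205), about (0.585, 0.19). I'll zoom in to refine the jig pose.

```bash
python3 - <<'E'
from h import *
s=robot.snapshot('top'); c=s['color']
cv2.imwrite('pics/topz.png',cv2.resize(c[175:250,210:310],None,fx=8,fy=8,interpolation=cv2.INTER_CUBIC))
s2=robot.snapshot('scene'); c=s2['color']
cv2.imwrite('pics/scz.png',cv2.resize(c[165:240,225:325],None,fx=8,fy=8,interpolation=cv2.INTER_CUBIC))
import pickle; pickle.dump((s,s2),open('s.pkl','wb'))
E
```

```text
(no output)
```

View pics/topz.png

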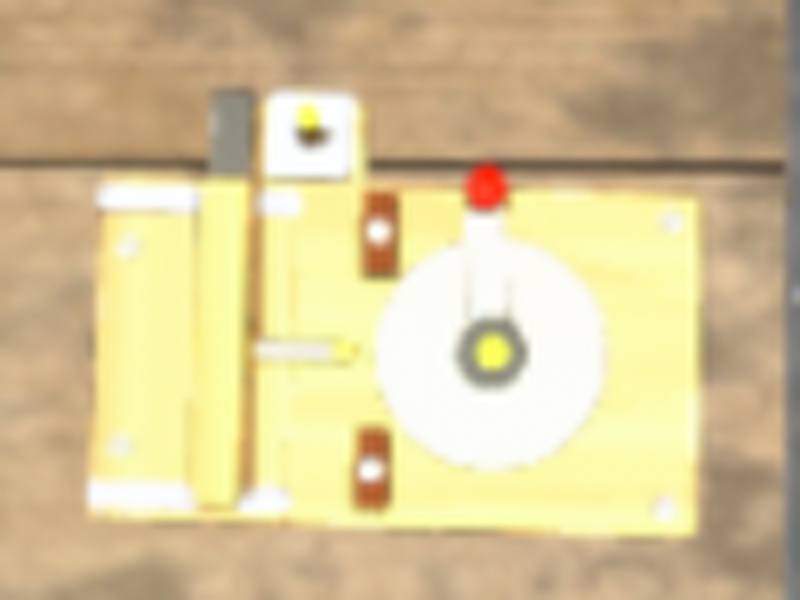

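View pics/scz.png

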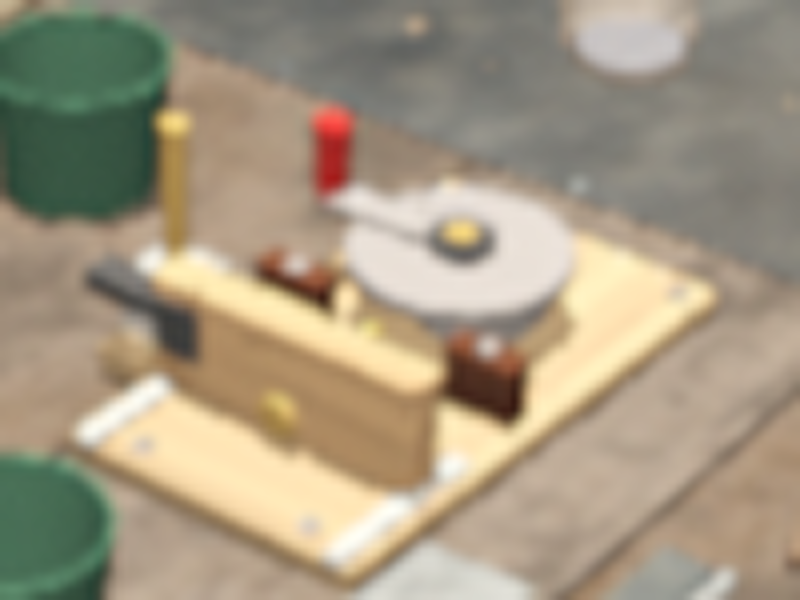

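The zooms show the pin standing in the well (top crop 308,117), the red knob at (487,187), the hub at (491,353), and the panel at about x 195–250. The jig is turned by about 2°. Next I fit its pose.

```bash
cat > fit.py <<'E'
from h import *; import pickle
from scipy.optimize import least_squares
s,s2=pickle.load(open('s.pkl','rb'))
a=np.radians(-85); kn=[58*np.cos(a),58*np.sin(a),81]
top=[([0,0,51],(491,353)),([149,-65,12],(104,182)),([-80,-65,12],(698,198)),([-80,65,12],(697,535)),([149,65,12],(90,515)),(kn,(487,187)),([70,-80,100],(308,117))]
sc=[([0,0,51],(462,232)),([70,-80,100],(174,120)),(kn,(333,122)),([149,-65,12],(75,437)),([149,65,12],(350,582)),([-80,65,12],(718,295))]
def uv(l,o): return (np.array([b for _,b in l])+.5)/8-.5+o
def w(p,P):
    c,n=np.cos(p[2]),np.sin(p[2]); P=np.array(P)/1000.
    return np.c_[p[0]+c*P[:,0]-n*P[:,1],p[1]+n*P[:,0]+c*P[:,1],P[:,2]]
def f(p):
    return np.r_[(proj(s,w(p,[a for a,_ in top]))-uv(top,[210,175])).ravel(),(proj(s2,w(p,[a for a,_ in sc]))-uv(sc,[225,165])).ravel()]
if __name__=='__main__':
    r=least_squares(f,[.55,-.203,1.55],loss='soft_l1',x_scale=[.01,.01,.1]); p=r.x
    print(p,np.degrees(p[2])); print(np.round(f(p).reshape(-1,2),2))
    np.save('jig.npy',p)
    print('pin',w(p,[[70,-80,100]]),'knob',w(p,[kn]))
    z=unproj(s,uv([(0,(225,345)),(0,(205,505)),(0,(240,505)),(0,(250,180))],[210,175]),.064)
    c,n=np.cos(p[2]),np.sin(p[2]); d=z[:,:2]-p[:2]; print(np.round(np.c_[d@[c,n],d@[-n,c]]*1e3,1))
    # pots
    print('pot',unproj(s,[[140,205]],.06))
E
python3 fit.py; python3 - <<'E'
from h import *; import pickle
s,s2=pickle.load(open('s.pkl','rb'))
cv2.imwrite('pics/pz.png',cv2.resize(s['color'][180:235,110:215],None,fx=7,fy=7,interpolation=cv2.INTER_CUBIC))
g=s['color'][180:235,110:170].astype(int); m=((g[...,1]>g[...,2]+20)&(g[...,1]>g[...,0]+10)).astype('uint8')
c,_=cv2.findContours(m,0,1); c=max(c,key=cv2.contourArea); e=cv2.fitEllipse(c); print(e)
u=np.array(e[0])+[110,180]
print(u, unproj(s,u,.06),unproj(s,u,.03))
E
```

```text
[ 0.54903983 -0.20285024  1.54731732] 88.65475201865894
[[ 0.01  0.45]
 [-0.37 -0.13]
 [ 0.24 -0.01]
 [-0.33  0.68]
 [-0.22  0.94]
 [-0.32  0.55]
 [-0.31  0.18]
 [-0.2  -0.73]
 [ 0.01 -0.3 ]
 [-0.26 -1.18]
 [-0.97 -1.27]
 [ 0.28 -2.15]
 [-0.13 -1.44]]
pin [[ 0.63066116 -0.13474768  0.1       ]] knob [[ 0.60692188 -0.19915308  0.081     ]]
[[ 97.4  -0.7]
 [102.8  57.5]
 [ 90.1  57.1]
 [ 90.3 -61.3]]
pot [[0.587691   0.18425173 0.06      ]]
((32.31893539428711, 26.18537139892578), (16.984405517578125, 24.466283798217773), 14.537877082824707)
[142.31893539 206.1853714 ] [[0.58422171 0.17716446 0.06      ]] [[0.58677976 0.18549033 0.03      ]]
```

View pics/pz.png

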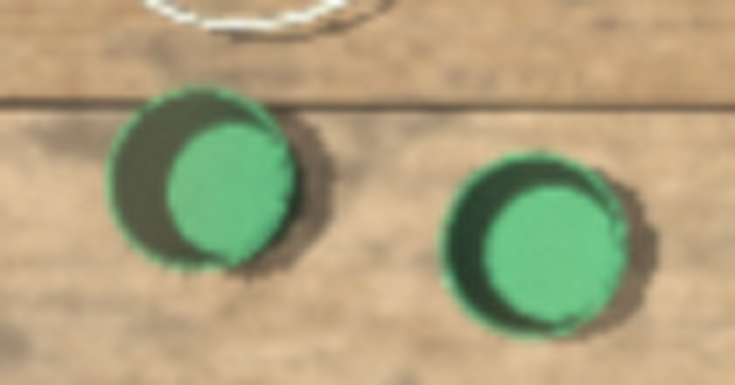

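```bash
cat > go.py <<'E'
from h import *; import sys
# usage: go.py x y z yawdeg  -> shift (tool axes, mm) and rotvec(deg) from measured pose
x,y,z,yaw=map(float,sys.argv[1:5]); o=robot.get_obs()
A=R.from_euler('xyz',o['ee_rot']); B=R.from_euler('xyz',[-np.pi/2,0,np.radians(yaw)])
print('now',np.round(o['tool_pos'],4),np.round(np.degrees(o['ee_rot']),1),'t',round(float(o['time']),2),'F',np.round(o['wrist_force'],2),'w',round(float(o['width']),4),'q',np.round(o['joint_positions'],2))
print('shift',np.round(A.inv().apply(np.array([x,y,z])-o['tool_pos'])*1e3,1),'turn',np.round(np.degrees((A.inv()*B).as_rotvec()),1))
E
python3 go.py .6307 -.1348 .206 0
python3 -c "
from h import *;import pickle
s,_=pickle.load(open('s.pkl','rb'));print(unproj(s,[[138.4,205]],.06))"
```

```text
now [ 0.1936 -0.5148  0.2055] [-90.   -0.  -69.4] t 1.9 F [-1.15  0.17  0.24] w 0.0938 q [-1.31  0.09  1.37 -0.    1.68 -0.1 ]
shift [-2.018e+02 -5.000e-01  5.429e+02] turn [  0.  -69.4   0. ]
[[0.58765866 0.18905415 0.06      ]]
```

```bash
python3 -m creep '[[-20,0,54,0,-7,0,160],[-40,0,109,0,-14,0,160],[-60,0,163,0,-21,0,160],[-81,0,217,0,-28,0,160],[-101,0,271,0,-35,0,160]]'; python3 go.py .6307 -.1348 .206 0
```

```text
time: 2.52
tool_pos: [0.413, -0.3235, 0.2057]
ee_rot: [-1.571, -0.001, -0.596]
wrist_force: [0.7, -0.8, 0.3]
width: 0.0469
now [ 0.413  -0.3235  0.2057] [-90.   -0.  -34.2] t 2.52 F [ 0.67 -0.82  0.32] w 0.0469 q [-0.77  0.03  1.43 -0.    1.68 -0.18]
shift [ 74.2  -0.3 278.4] turn [  0.  -34.2   0. ]
```

```bash
python3 -m creep '[[15,0,56,0,-7,0,160],[30,0,112,0,-14,0,160],[45,0,168,0,-21,0,160],[60,0,224,0,-28,0,160],[74,0,278,0,-34.2,0,160]]'; python3 go.py .6307 -.1348 .206 0;python3 -m creep '[[0,0,0,0,0,0,160]]' ; python3 go.py .6307 -.1348 .066 0; python3 - <<'E'
from h import *
s=snap('scene','sc1')
c=s['color']; cv2.imwrite('pics/sc1z.png',cv2.resize(c[100:240,190:330],None,fx=5,fy=5,interpolation=cv2.INTER_CUBIC))
E
```

```text
time: 3.15
tool_pos: [0.6312, -0.1358, 0.2055]
ee_rot: [-1.571, -0.0, 0.001]
wrist_force: [0.3, -1.0, 0.3]
width: 0.0352
now [ 0.6312 -0.1358  0.2055] [-90.  -0.   0.] t 3.15 F [ 0.27 -1.04  0.29] w 0.0352 q [-0.3   0.3   1.12 -0.    1.72 -0.3 ]
shift [-0.5 -0.5  1. ] turn [0. 0. 0.]
time: 3.28
tool_pos: [0.6317, -0.134, 0.204]
ee_rot: [-1.57, 0.001, 0.002]
wrist_force: [-1.1, -0.2, -0.8]
width: 0.035
now [ 0.6317 -0.134   0.204 ] [-89.9   0.1   0.1] t 3.27 F [-1.13 -0.23 -0.76] w 0.035 q [-0.3   0.3   1.12  0.    1.72 -0.3 ]
shift [ -0.8 138.   -0.9] turn [-0.1  0.1 -0.1]
```

View pics/sc1z.png

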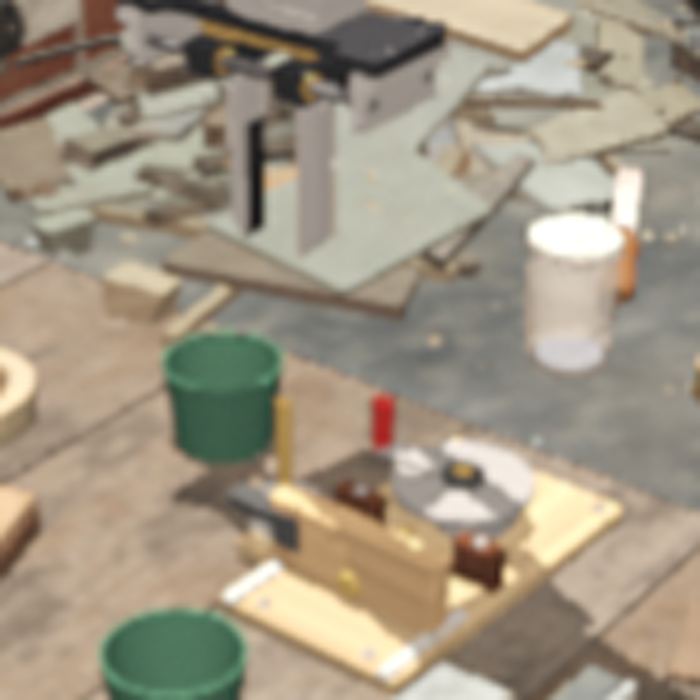

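The fingers, at crop (250,235) and (313,255), hang over the pin top at (284,400). I'll go down to just above the pin and check the alignment.

```bash
python3 -m creep '[[-1,45,0,0,0,0,160],[-1,85,0,0,0,0,160],[-1,90,0,0,0,0,160],[-1,90,0,0,0,0,160]]'; python3 - <<'E'
from h import *
s=snap('scene','sc2')
c=s['color']; cv2.imwrite('pics/sc2z.png',cv2.resize(c[130:220,220:310],None,fx=7,fy=7,interpolation=cv2.INTER_CUBIC))
o=robot.get_obs(); print(o['tool_pos']); print((proj(s,[o['tool_pos'],[.6307,-.1348,.1]])-[220,130])*7)
E
```

```text
time: 3.82
tool_pos: [0.6287, -0.1383, 0.1167]
ee_rot: [-1.571, -0.001, -0.005]
wrist_force: [0.6, -0.3, 0.2]
width: 0.0353
[ 0.62947959 -0.13831277  0.1179176 ]
[[191.47241067 304.94947826]
 [184.24211517 344.72373557]]
```

View pics/sc2z.png

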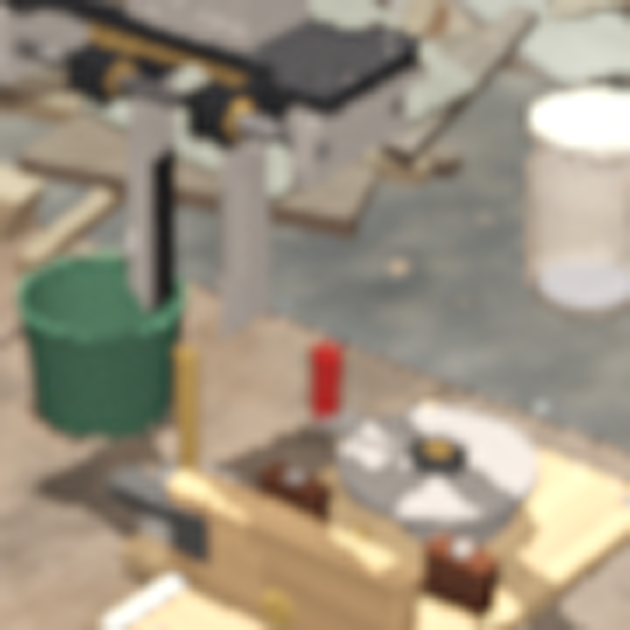

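The pin top shows at (186,350) and the prediction was (184,345), so the fit holds. From the dead reckoning I correct by +1.5 and +2.5 mm and descend.

```bash
python3 -m creep '[[1.5,15,2.5,0,0,0,160],[1.5,35,2.5,0,0,0,160],[1.5,50,2.5,0,0,0,160],[1.5,50,2.5,0,0,0,160]]'; python3 -m creep '[[0,0,0,0,0,0,255],[0,0,0,0,0,0,255],[0,0,0,0,0,0,255],[0,0,0,0,0,0,255]]'
```

```text
time: 4.38
tool_pos: [0.6287, -0.1342, 0.0625]
ee_rot: [-1.569, 0.005, -0.003]
wrist_force: [0.0, 0.3, 0.0]
width: 0.0348
time: 4.88
tool_pos: [0.6308, -0.1349, 0.0664]
ee_rot: [-1.571, -0.002, -0.003]
wrist_force: [0.8, 0.8, 1.3]
width: 0.0095
```

Width reads 9.5 mm, so the pin is gripped. Now lifting straight up.

```bash
python3 -m creep '[[0,-10,0,0,0,0,255],[0,-22,0,0,0,0,255],[0,-36,0,0,0,0,255],[0,-70,0,0,0,0,255],[0,-110,0,0,0,0,255]]'; python3 - <<'E'
from h import *
s=snap('scene','sc3')
c=s['color']; cv2.imwrite('pics/sc3z.png',cv2.resize(c[110:230,190:310],None,fx=5,fy=5,interpolation=cv2.INTER_CUBIC))
E
python3 go.py .5875 .189 .176 0
```

```text
time: 5.5
tool_pos: [0.6293, -0.1345, 0.1765]
ee_rot: [-1.57, 0.003, -0.003]
wrist_force: [1.1, 0.2, -0.6]
width: 0.0095
now [ 0.6322 -0.1354  0.1845] [-90.2  -0.5  -0.2] t 5.55 F [ 1.61 -0.23  4.12] w 0.0096 q [-0.3   0.3   1.16 -0.    1.67 -0.3 ]
shift [-45.8   7.1 324.3] turn [ 0.2 -0.2  0.5]
```

View pics/sc3z.png

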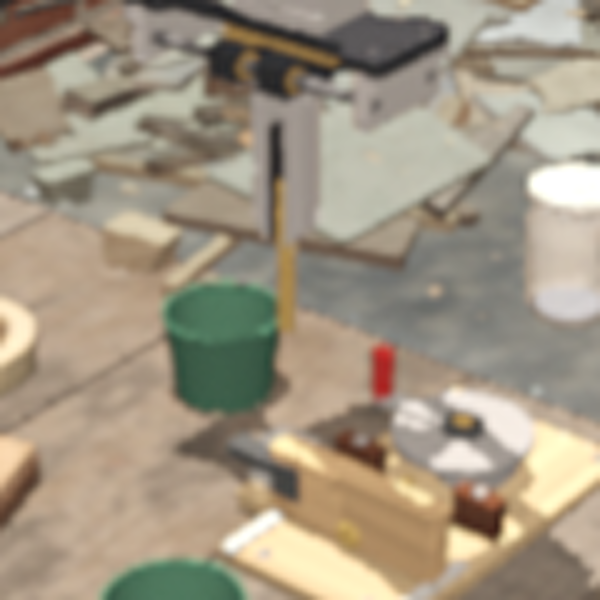

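The pin is held upright and clear of the well, with its foot at crop (287,325). Now carrying it to the left pot.

```bash
python3 -m creep '[[-6,0,45,0,0,0,255],[-14,0,105,0,0,0,255],[-22,0,165,0,0,0,255],[-30,0,225,0,0,0,255],[-38,0,284,0,0,0,255]]';  python3 -m creep '[[-4,0,30,0,0,0,255],[-5,0,40,0,0,0,255],[-5,0,40,0,0,0,255],[-5,0,40,0,0,0,255]]'; python3 - <<'E'
from h import *
s=snap('scene','sc4')
c=s['color']; cv2.imwrite('pics/sc4z.png',cv2.resize(c[150:300,120:270],None,fx=4,fy=4,interpolation=cv2.INTER_CUBIC))
s=snap('top','t4')
c=s['color']; cv2.imwrite('pics/t4z.png',cv2.resize(c[160:240,100:200],None,fx=6,fy=6,interpolation=cv2.INTER_CUBIC))
E
python3 go.py .5875 .189 .176 0
```

```text
time: 6.18
tool_pos: [0.5924, 0.1511, 0.1765]
ee_rot: [-1.571, -0.0, -0.003]
wrist_force: [-0.1, 0.4, -0.6]
width: 0.0092
time: 6.68
tool_pos: [0.5887, 0.1879, 0.1756]
ee_rot: [-1.572, -0.0, -0.005]
wrist_force: [0.7, 0.2, -0.5]
width: 0.009
now [0.5887 0.1879 0.1755] [-90.    0.   -0.3] t 6.78 F [-0.16  0.6   0.04] w 0.0097 q [ 0.22  0.25  1.25 -0.    1.65  0.22]
shift [-1.2 -0.5  1.1] turn [ 0.  -0.3 -0. ]
```

View pics/sc4z.png

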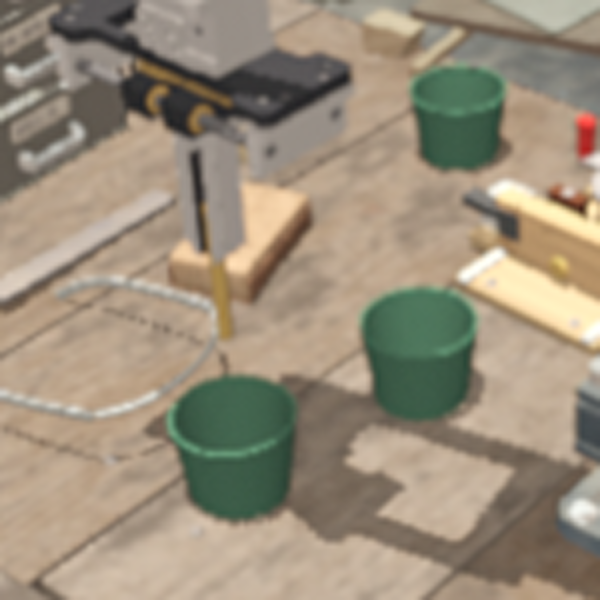

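View pics/t4z.png

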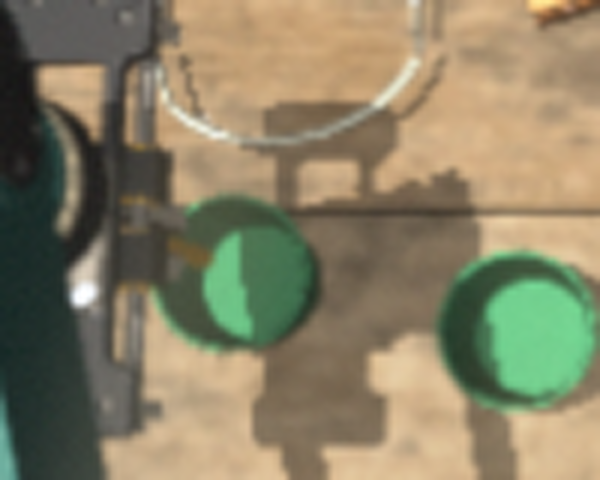

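The pin hangs over the left pot. Its foot is at scene crop (225,335), the rim centre at (233,418), and the foot in the top crop at (208,258). Checking these with the calibration:

```bash
python3 - <<'E'
from h import *;import pickle
s,s2=pickle.load(open('s.pkl','rb'))
print(unproj(s,[[134.7,203]],.116),unproj(s2,[[176.3,234]],.116),'rim',unproj(s,[[(237+.5)/6+99.5,(272+.5)/6+159.5]],.06),unproj(s2,[[178,254.5]],.06))
E
```

```text
[[0.58831066 0.1837642  0.116     ]] [[0.58366206 0.19107336 0.116     ]] rim [[0.58791986 0.18701231 0.06      ]] [[0.57826467 0.19764222 0.06      ]]
```

```bash
python3 -m creep '[[-3,40,4,0,0,0,255],[-3,80,4,0,0,0,255],[-3,98,4,0,0,0,255],[-3,103,4,0,0,0,255],[-3,103,4,0,0,0,255]]'; python3 -m creep '[[0,0,0,0,0,0,200],[0,0,0,0,0,0,190],[0,0,0,0,0,0,170],[0,0,0,0,0,0,160]]'
```

```text
time: 7.4
tool_pos: [0.5863, 0.1933, 0.0736]
ee_rot: [-1.57, -0.002, -0.004]
wrist_force: [-0.1, 0.1, 0.7]
width: 0.009
time: 7.9
tool_pos: [0.5854, 0.1935, 0.0727]
ee_rot: [-1.571, -0.0, -0.003]
wrist_force: [0.3, -1.1, -0.4]
width: 0.0346
```

```bash
python3 -m creep '[[0,-20,0,0,0,0,150],[0,-60,0,0,0,0,150],[0,-110,0,0,0,0,150],[0,-110,0,0,0,0,255]]'; python3 - <<'E'
from h import *
s=snap('scene','sc5')
c=s['color']; cv2.imwrite('pics/sc5z.png',cv2.resize(c[200:300,120:270],None,fx=5,fy=5,interpolation=cv2.INTER_CUBIC))
s=snap('top','t5')
c=s['color']; cv2.imwrite('pics/t5z.png',cv2.resize(c[160:240,100:200],None,fx=6,fy=6,interpolation=cv2.INTER_CUBIC))
for n in ('scene','top'): print(robot.landmark_of('stop_pin',n))
E
```

```text
time: 8.4
tool_pos: [0.5881, 0.1941, 0.1887]
ee_rot: [-1.568, -0.011, -0.003]
wrist_force: [1.0, -1.0, 0.1]
width: 0.0318
[{'point': [0.585, 0.1948, 0.0006], 'p': 0.63}, {'point': [0.5573, -0.1125, 0.0228], 'p': 0.57}]
[{'point': [0.5845, 0.1949, 0.0024], 'p': 0.58}, {'point': [0.5573, -0.0919, 0.0513], 'p': 0.26}]
```

View pics/sc5z.png

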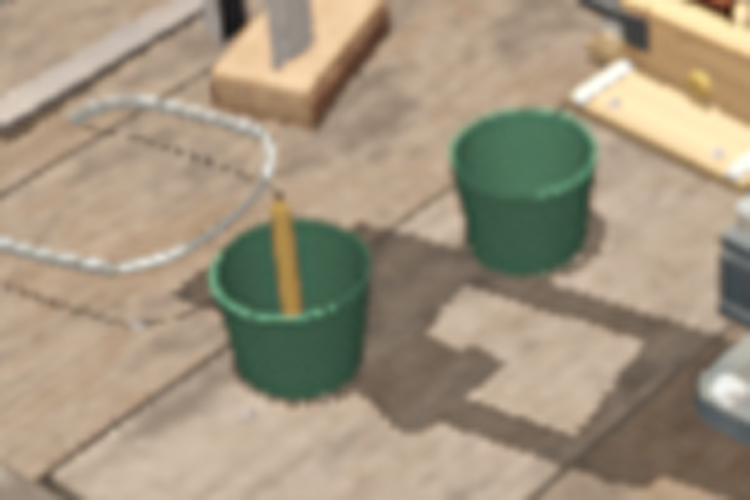

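View pics/t5z.png

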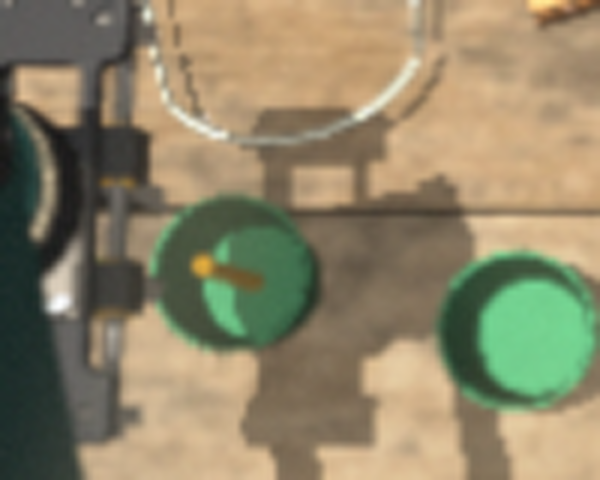

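The pin is in the left pot: foot inside, top at crop (282,205), leaning only slightly. I close the fingers, turn the jaws along the jig x axis, and go to the outer side of the panel.

```bash
python3 -m creep '[[-7,0,-50,0,-10,0,255],[-14,0,-100,0,-20,0,255],[-20,0,-155,0,-30,0,255],[-27,0,-210,0,-40,0,255],[-33,0,-253,0,-50,0,255]]';  python3 -m creep '[[0,0,0,0,-10,0,255],[0,0,0,0,-20,0,255],[0,0,0,0,-30,0,255],[0,0,0,0,-38.9,0,255],[0,0,0,0,-38.9,0,255]]'; python3 go.py .5522 -.06 .043 88.65
```

```text
time: 9.22
tool_pos: [0.55, -0.0613, 0.1801]
ee_rot: [-1.567, 0.002, 0.874]
wrist_force: [0.4, -0.2, 0.2]
width: 0.0004
time: 9.85
tool_pos: [0.5506, -0.0593, 0.1803]
ee_rot: [-1.567, -0.001, 1.546]
wrist_force: [0.6, 0.5, 0.5]
width: 0.0002
now [ 0.5506 -0.0593  0.1803] [-89.8  -0.   88.6] t 9.85 F [0.62 0.55 0.5 ] w 0.0002 q [-0.21  0.1   1.4  -0.    1.64 -1.76]
shift [ -0.8 137.3  -2.1] turn [-0.2 -0.   0. ]
```

```bash
python3 -m creep '[[0,50,0,0,0,0,255],[0,100,0,0,0,0,255],[0,130,0,0,0,0,255],[0,140,0,0,0,0,255],[0,140,0,0,0,0,255]]'; python3 - <<'E'
from h import *
s=snap('scene','sc6')
c=s['color']; cv2.imwrite('pics/sc6z.png',cv2.resize(c[130:250,210:330],None,fx=5,fy=5,interpolation=cv2.INTER_CUBIC))
o=robot.get_obs();print(o['tool_pos'],o['wrist_force'])
E
```

```text
time: 10.48
tool_pos: [0.5512, -0.0594, 0.042]
ee_rot: [-1.57, -0.0, 1.547]
wrist_force: [0.8, 0.1, 0.2]
width: 0.0004
[ 0.55218301 -0.05958633  0.04332876] [ 0.35515622 -0.72818363 -0.11074588]
```

View pics/sc6z.png

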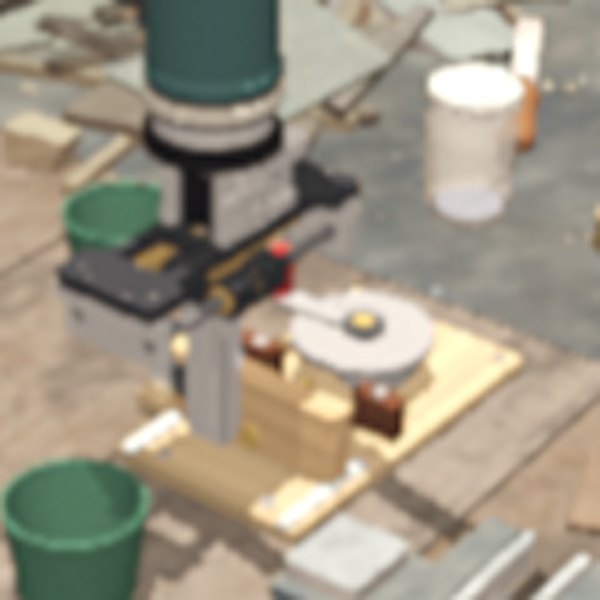

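The fingers stand in front of the panel's outer face, with the tip at crop (215,440) beside the brass bolt end. I push in, fast first, then slowly.

```bash
python3 -m creep '[[-5,0,0,0,0,0,255],[-11,0,0,0,0,0,255],[-17,0,0,0,0,0,255],[-21,0,0,0,0,0,255],[-25,0,0,0,0,0,255]]'; python3 -m creep '[[-3,0,0,0,0,0,255],[-6,0,0,0,0,0,255],[-9,0,0,0,0,0,255],[-12,0,0,0,0,0,255],[-14,0,0,0,0,0,255]]';
```

```text
time: 11.15
tool_pos: [0.5512, -0.0833, 0.0428]
ee_rot: [-1.571, -0.003, 1.548]
wrist_force: [0.0, 5.3, 1.9]
width: 0.0004
time: 11.78
tool_pos: [0.5508, -0.0988, 0.0424]
ee_rot: [-1.571, 0.0, 1.548]
wrist_force: [-0.1, 2.6, 1.4]
width: 0.0006
```

```bash
python3 -m creep '[[-1,0,0,0,0,0,255],[-2,0,0,0,0,0,255],[-3,0,0,0,0,0,255],[-3.5,0,0,0,0,0,255],[-4,0,0,0,0,0,255]]'; python3 -m creep '[[-0.5,0,0,0,0,0,255],[-1,0,0,0,0,0,255],[-1.5,0,0,0,0,0,255]]'
```

```text
time: 12.4
tool_pos: [0.5507, -0.1024, 0.0425]
ee_rot: [-1.571, -0.0, 1.548]
wrist_force: [1.2, 2.6, 0.8]
width: 0.0008
time: 12.78
tool_pos: [0.5506, -0.104, 0.0424]
ee_rot: [-1.571, 0.0, 1.548]
wrist_force: [0.7, 3.0, 0.7]
width: -0.0002
```

```bash
python3 -m creep '[[-0.5,0,0,0,0,0,255],[-1,0,0,0,0,0,255],[-1.5,0,0,0,0,0,255]]';  python3 -m creep '[[-0.5,0,0,0,0,0,255],[-1,0,0,0,0,0,255],[-1.5,0,0,0,0,0,255]]'
```

```text
time: 13.15
tool_pos: [0.5506, -0.105, 0.0424]
ee_rot: [-1.571, -0.001, 1.548]
wrist_force: [1.5, 5.1, 1.6]
width: 0.0004
time: 13.52
tool_pos: [0.5506, -0.1051, 0.0425]
ee_rot: [-1.571, -0.004, 1.549]
wrist_force: [1.2, 7.5, 1.6]
width: 0.0004
```

```bash
python3 -m creep '[[-0.5,0,0,0,0,0,255],[-1,0,0,0,0,0,255],[-1.5,0,0,0,0,0,255]]'
```

```text
time: 13.9
tool_pos: [0.5506, -0.1052, 0.0425]
ee_rot: [-1.571, -0.006, 1.549]
wrist_force: [1.2, 11.4, 3.5]
width: 0.0006
```

The hard stop is felt at TCP y = -0.105 with 11 N, which is a gap of about 17 mm. Backing off and moving to the knob.

```bash
python3 -m creep '[[10,0,0,0,0,0,255],[20,0,0,0,0,0,255],[20,-40,0,0,0,0,255],[20,-85,0,0,0,0,255],[20,-85,0,0,0,0,255]]'; python3 -m creep '[[-20,0,-15,0,-5,0,255],[-55,0,-40,0,-5,0,255],[-84,0,-56,0,-5,0,255],[-84,0,-56,0,-5,0,255],[-84,0,-56,0,-5,0,255]]'; python3 - <<'E'
from h import *
import pickle
s2=snap('scene','sc7')
c=s2['color']; cv2.imwrite('pics/sc7z.png',cv2.resize(c[130:250,210:330],None,fx=5,fy=5,interpolation=cv2.INTER_CUBIC))
s=snap('top','t7')
c=s['color']; cv2.imwrite('pics/t7z.png',cv2.resize(c[165:250,200:310],None,fx=6,fy=6,interpolation=cv2.INTER_CUBIC))
E
python3 go.py .6053 -.1742 .056 93.65
```

```text
time: 14.52
tool_pos: [0.5534, -0.0896, 0.1323]
ee_rot: [-1.579, 0.004, 1.548]
wrist_force: [0.6, 0.4, -0.1]
width: 0.0002
time: 15.15
tool_pos: [0.604, -0.1731, 0.1261]
ee_rot: [-1.568, -0.001, 1.636]
wrist_force: [0.2, -1.0, -0.4]
width: 0.0005
now [ 0.6043 -0.1726  0.127 ] [-89.9  -0.   93.8] t 15.25 F [-0.28  0.43  0.19] w 0.0002 q [-0.37  0.29  1.29 -0.    1.56 -2.  ]
shift [-1.7 71.  -0.9] turn [-0.1  0.1  0. ]
```

View pics/sc7z.png

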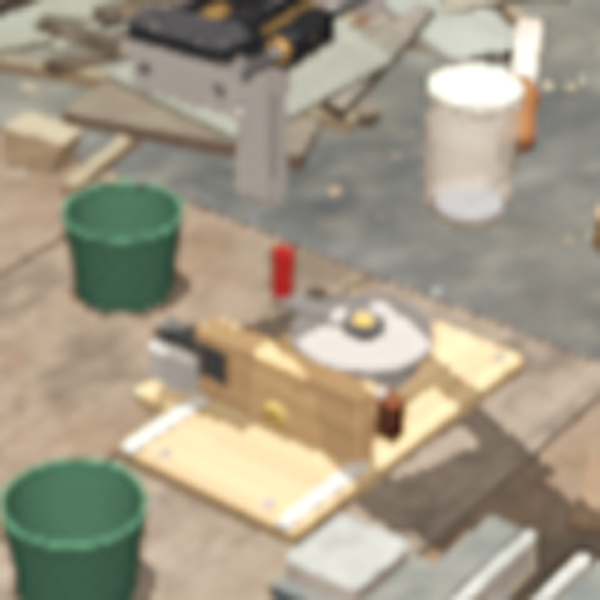

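View pics/t7z.png

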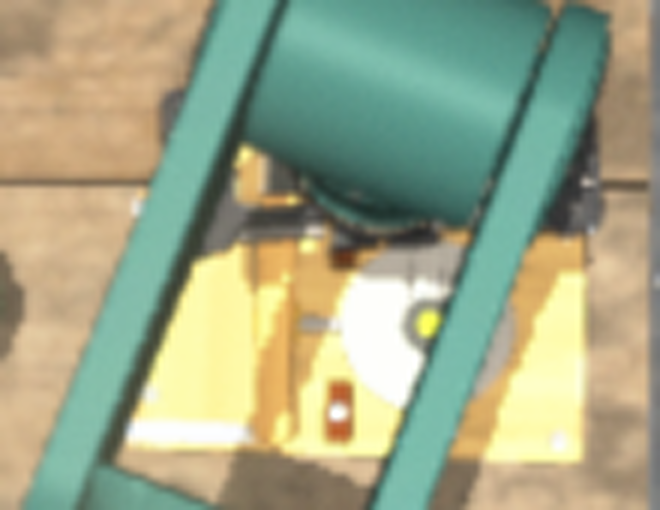

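The panel now sits close to the cam, with its top edge at crop (290,360). The closed fingers (262,195) hang beside the knob (283,270). Next I lower them beside the knob.

```bash
python3 -m creep '[[0,30,-1,0,0,0,255],[0,55,-1,0,0,0,255],[0,68,-1,0,0,0,255],[0,71,-1,0,0,0,255],[0,71,-1,0,0,0,255]]'; python3 - <<'E'
from h import *
s2=snap('scene','sc8')
c=s2['color']; cv2.imwrite('pics/sc8z.png',cv2.resize(c[140:230,220:310],None,fx=7,fy=7,interpolation=cv2.INTER_CUBIC))
o=robot.get_obs();print(o['tool_pos'],np.degrees(o['ee_rot']),o['wrist_force'])
# rows for rotation about cam axis, contact geometry c=(-20,58)
p=np.load('jig.npy')
A=R.from_euler('xyz',o['ee_rot']); c=A.inv().apply(np.r_[p[:2],o['tool_pos'][2]]-o['tool_pos'])*1e3; print('c',c)
for d in (2,4,6,8,10,20,30,40):
    # cw from above = + about tool y(down)
    Q=R.from_rotvec([0,np.radians(d),0]); k=np.array([-20,0,58.]); print(d,np.round(k-Q.apply(k),2))
E
```

```text
time: 15.88
tool_pos: [0.6064, -0.1736, 0.0574]
ee_rot: [-1.572, 0.001, 1.636]
wrist_force: [-0.1, -0.4, -0.7]
width: 0.0001
[ 0.60671633 -0.17377838  0.05778891] [-9.01116157e+01  5.69945459e-02  9.37264596e+01] [ 1.12396794 -0.40934721  0.30804162]
c [-25.26180262  -0.0906716   59.44395943]
2 [-2.04  0.   -0.66]
4 [-4.09  0.   -1.25]
6 [-6.17  0.   -1.77]
8 [-8.27  0.   -2.22]
10 [-10.38   0.    -2.59]
20 [-21.04   0.    -3.34]
30 [-31.68   0.    -2.23]
40 [-41.96   0.     0.71]
```

View pics/sc8z.png

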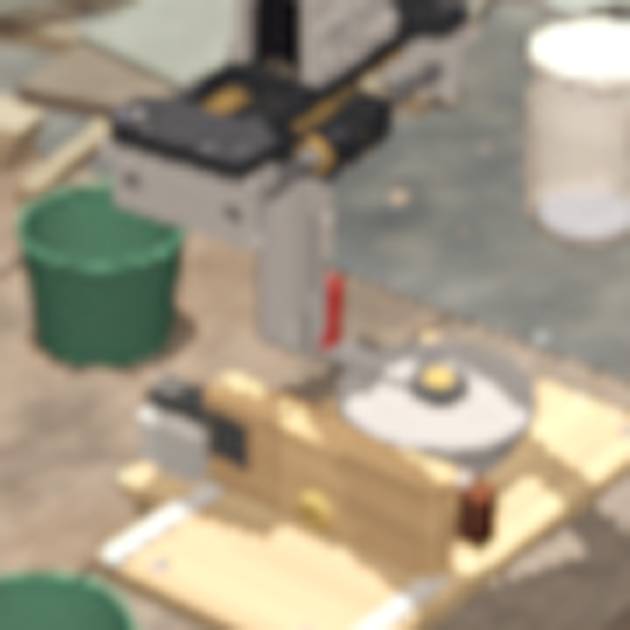

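The finger stands beside the red knob (knob at crop 333,310). I start turning by rotating the tool about the cam axis.

```bash
python3 -m creep '[[-5,0,1.5,0,0,0,255],[-8.1,0,0.5,0,3,0,255],[-11.2,0,-0.3,0,6,0,255],[-14.3,0,-0.9,0,9,0,255],[-17.5,0,-1.3,0,12,0,255]]'
cat > st.py <<'E'
from h import *
o=robot.get_obs();p=np.load('jig.npy')
A=R.from_euler('xyz',o['ee_rot']); c=A.inv().apply(np.r_[p[:2],o['tool_pos'][2]]-o['tool_pos'])*1e3; f=A.inv().apply(o['wrist_force'])
yaw=np.degrees(o['ee_rot'][2]); d=o['tool_pos'][:2]-p[:2]
# knob angle est: finger dir minus asin-ish of 20mm offset
phi=np.degrees(np.arctan2(d[1],d[0])-np.arctan2(20,58))
print('t %.2f'%o['time'],'c',np.round(c,1),'Ftool',np.round(f,1),'yaw %.1f'%yaw,'th_yaw %.2f'%np.radians((93.65-yaw)%360),'th_pos %.2f'%np.radians((3.65-phi)%360),'z %.4f'%o['tool_pos'][2],'q6 %.2f'%o['joint_positions'][5])
E
python3 st.py
```

```text
time: 16.55
tool_pos: [0.6092, -0.1898, 0.0578]
ee_rot: [-1.572, -0.003, 1.425]
wrist_force: [0.2, 4.5, 2.2]
width: 0.0005
t 16.55 c [-21.7  -0.2  57.6] Ftool [ 4.5 -2.2  0.4] yaw 81.6 th_yaw 0.21 th_pos 0.18 z 0.0578 q6 -1.82
```

```bash
python3 -m creep '[[-4.1,0,-1.2,0,4,0,255],[-8.3,0,-2.2,0,8,0,255],[-12.5,0,-2.8,0,12,0,255]]'; python3 st.py
```

```text
time: 16.92
tool_pos: [0.6104, -0.2025, 0.0578]
ee_rot: [-1.572, -0.003, 1.215]
wrist_force: [0.8, 3.4, 1.9]
width: 0.0005
t 16.93 c [-21.7  -0.2  57.5] Ftool [ 3.4 -1.9  0.4] yaw 69.6 th_yaw 0.42 th_pos 0.39 z 0.0578 q6 -1.63
```

```bash
python3 -m creep '[[-4.1,0,-1.2,0,4,0,255],[-8.3,0,-2.2,0,8,0,255],[-12.5,0,-2.8,0,12,0,255]]'; python3 st.py
```

```text
time: 17.3
tool_pos: [0.6089, -0.2154, 0.0578]
ee_rot: [-1.572, -0.004, 1.006]
wrist_force: [1.4, 3.1, 1.3]
width: 0.0005
t 17.30 c [-21.5  -0.2  57.3] Ftool [ 3.4 -1.3  0.5] yaw 57.6 th_yaw 0.63 th_pos 0.60 z 0.0578 q6 -1.44
```

```bash
python3 -m creep '[[-4.1,0,-1.2,0,4,0,255],[-8.3,0,-2.2,0,8,0,255],[-12.5,0,-2.8,0,12,0,255],[-16.8,0,-3.2,0,16,0,255],[-21,0,-3.3,0,20,0,255]]'; python3 st.py
```

```text
time: 17.92
tool_pos: [0.6006, -0.235, 0.0578]
ee_rot: [-1.571, -0.004, 0.656]
wrist_force: [1.4, 4.5, 1.5]
width: 0.0004
t 17.93 c [-21.2  -0.1  56.9] Ftool [ 3.8 -1.5  2.8] yaw 37.6 th_yaw 0.98 th_pos 0.95 z 0.0578 q6 -1.12
```

```bash
python3 -m creep '[[-4.1,0,-1.2,0,4,0,255],[-8.3,0,-2.2,0,8,0,255],[-12.5,0,-2.8,0,12,0,255],[-16.8,0,-3.2,0,16,0,255],[-21,0,-3.3,0,20,0,255]]'; python3 st.py
```

```text
time: 18.55
tool_pos: [0.5868, -0.2501, 0.0579]
ee_rot: [-1.57, -0.006, 0.307]
wrist_force: [2.5, 4.9, 0.6]
width: 0.0006
t 18.55 c [-21.7  -0.1  56.5] Ftool [ 3.9 -0.5  3.9] yaw 17.6 th_yaw 1.33 th_pos 1.29 z 0.0579 q6 -0.80
```

```bash
python3 -m creep '[[-4.1,0,0,0,4,0,255],[-8.3,0,-0.7,0,8,0,255],[-12.5,0,-1.3,0,12,0,255],[-16.8,0,-1.7,0,16,0,255],[-21,0,-1.8,0,20,0,255]]'; python3 st.py
```

```text
time: 19.18
tool_pos: [0.568, -0.2598, 0.0579]
ee_rot: [-1.571, -0.007, -0.042]
wrist_force: [5.3, 1.4, -2.2]
width: 0.0005
t 19.18 c [-21.3  -0.2  56.1] Ftool [5.2 2.2 1.6] yaw -2.4 th_yaw 1.68 th_pos 1.65 z 0.0579 q6 -0.48
```

```bash
python3 -m creep '[[-3,0,-0.9,0,3,0,255],[-6.2,0,-1.8,0,6,0,255],[-9.3,0,-2.4,0,9,0,255],[-12.5,0,-2.8,0,12,0,255]]'; python3 st.py
```

```text
time: 19.68
tool_pos: [0.5555, -0.2624, 0.058]
ee_rot: [-1.57, -0.008, -0.251]
wrist_force: [5.9, 1.0, -0.9]
width: 0.0001
t 19.68 c [-21.   -0.1  56.1] Ftool [5.4 0.9 2.4] yaw -14.4 th_yaw 1.89 th_pos 1.86 z 0.0580 q6 -0.28
```

```bash
python3 -m creep '[[-3,0,-0.9,0,3,0,255],[-6.2,0,-1.8,0,6,0,255],[-9.3,0,-2.4,0,9,0,255]]'; python3 st.py
```

```text
time: 20.05
tool_pos: [0.5459, -0.2626, 0.0579]
ee_rot: [-1.569, -0.007, -0.408]
wrist_force: [5.6, 0.9, -2.1]
width: 0.0005
t 20.05 c [-20.8  -0.1  56.1] Ftool [4.8 2.1 3. ] yaw -23.4 th_yaw 2.04 th_pos 2.02 z 0.0579 q6 -0.14
```

```bash
python3 -m creep '[[-3,0,-0.9,0,3,0,255],[-6.2,0,-1.8,0,6,0,255]]'; python3 st.py; python3 - <<'E'
from h import *
s2=snap('scene','sc9')
c=s2['color']; cv2.imwrite('pics/sc9z.png',cv2.resize(c[150:240,230:320],None,fx=7,fy=7,interpolation=cv2.INTER_CUBIC))
E
```

```text
time: 20.3
tool_pos: [0.5396, -0.2618, 0.0579]
ee_rot: [-1.569, -0.008, -0.513]
wrist_force: [6.4, 0.4, -1.7]
width: 0.0002
t 20.30 c [-20.7  -0.   56. ] Ftool [5.3 1.8 3.5] yaw -29.4 th_yaw 2.15 th_pos 2.13 z 0.0579 q6 -0.04
```

View pics/sc9z.png

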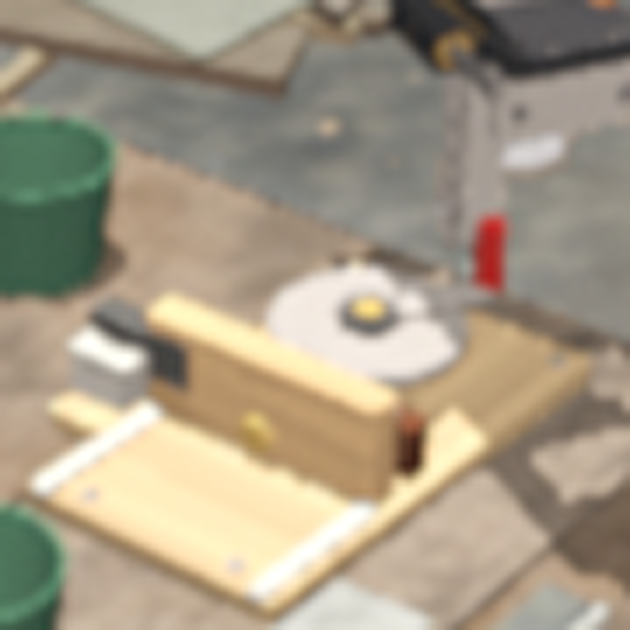

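The panel is nearly at the block (crop 410,440) and the hook is drawing. Continuing in small steps.

```bash
python3 -m creep '[[-3,0,0,0,3,0,255],[-6.2,0,-0.3,0,6,0,255]]'; python3 st.py
```

```text
time: 20.6
tool_pos: [0.5336, -0.2605, 0.058]
ee_rot: [-1.571, -0.008, -0.618]
wrist_force: [4.1, -3.8, -2.8]
width: 0.0003
t 20.60 c [-20.8  -0.2  55.9] Ftool [ 5.6  2.8 -0.7] yaw -35.4 th_yaw 2.25 th_pos 2.23 z 0.0580 q6 0.07
```

```bash
python3 -m creep '[[-2,0,-0.7,0,2,0,255],[-4.1,0,-1.2,0,4,0,255]]'; python3 st.py
```

```text
time: 20.85
tool_pos: [0.5294, -0.2592, 0.058]
ee_rot: [-1.57, -0.008, -0.687]
wrist_force: [4.0, -4.0, -2.2]
width: 0.0003
t 20.85 c [-20.5  -0.1  56. ] Ftool [ 5.6  2.3 -0.5] yaw -39.4 th_yaw 2.32 th_pos 2.30 z 0.0580 q6 0.14
```

```bash
python3 -m creep '[[-2,0,-0.7,0,2,0,255],[-4.1,0,-1.2,0,4,0,255]]'; python3 st.py
```

```text
time: 21.1
tool_pos: [0.5255, -0.2576, 0.058]
ee_rot: [-1.57, -0.008, -0.757]
wrist_force: [5.0, -2.7, -2.1]
width: 0.0
t 21.10 c [-20.5  -0.1  56. ] Ftool [5.5 2.1 1.5] yaw -43.4 th_yaw 2.39 th_pos 2.37 z 0.0580 q6 0.20
```

```bash
python3 -m creep '[[-2,0,-0.5,0,2,0,255],[-4.1,0,-0.8,0,4,0,255]]'; python3 st.py
```

```text
time: 21.35
tool_pos: [0.5217, -0.2559, 0.058]
ee_rot: [-1.57, -0.008, -0.827]
wrist_force: [4.8, -5.1, -2.6]
width: 0.0003
t 21.35 c [-20.5  -0.1  56. ] Ftool [6.9 2.7 0.1] yaw -47.4 th_yaw 2.46 th_pos 2.44 z 0.0580 q6 0.27
```

```bash
python3 -m creep '[[-2,0,-0.5,0,2,0,255],[-4.1,0,-0.8,0,4,0,255]]'; python3 st.py
```

```text
time: 21.6
tool_pos: [0.518, -0.2536, 0.058]
ee_rot: [-1.571, -0.008, -0.897]
wrist_force: [2.6, -4.7, -2.5]
width: 0.0005
t 21.60 c [-20.3  -0.1  56. ] Ftool [ 5.3  2.5 -0.9] yaw -51.4 th_yaw 2.53 th_pos 2.52 z 0.0580 q6 0.35
```

```bash
python3 -m creep '[[-2,0,-0.5,0,2,0,255],[-4.1,0,-0.8,0,4,0,255]]'; python3 st.py
```

```text
time: 21.85
tool_pos: [0.5146, -0.2515, 0.058]
ee_rot: [-1.571, -0.009, -0.967]
wrist_force: [2.8, -5.6, -2.4]
width: 0.0005
t 21.85 c [-20.5  -0.2  55.9] Ftool [ 6.2  2.5 -0.9] yaw -55.4 th_yaw 2.60 th_pos 2.58 z 0.0580 q6 0.42
```

```bash
python3 -m creep '[[-2,0,-0.7,0,2,0,255],[-4.1,0,-1.2,0,4,0,255]]'; python3 st.py
```

```text
time: 22.1
tool_pos: [0.511, -0.2486, 0.0579]
ee_rot: [-1.571, -0.008, -1.037]
wrist_force: [1.7, -5.8, -1.7]
width: 0.0004
t 22.10 c [-20.   -0.1  56.1] Ftool [ 5.8  1.7 -1.5] yaw -59.4 th_yaw 2.67 th_pos 2.66 z 0.0579 q6 0.49
```

```bash
python3 -m creep '[[-2,0,-0.7,0,2,0,255],[-4.1,0,-1.2,0,4,0,255]]'; python3 st.py
```

```text
time: 22.35
tool_pos: [0.5078, -0.2458, 0.0579]
ee_rot: [-1.57, -0.008, -1.107]
wrist_force: [1.2, -5.6, -1.7]
width: 0.0006
t 22.35 c [-19.9  -0.1  56.1] Ftool [ 5.5  1.7 -1.5] yaw -63.4 th_yaw 2.74 th_pos 2.73 z 0.0579 q6 0.56
```

```bash
python3 -m creep '[[-2,0,-0.7,0,2,0,255],[-4.1,0,-1.2,0,4,0,255]]'; python3 st.py;  python3 - <<'E'
from h import *
s2=snap('scene','sc10')
c=s2['color']; cv2.imwrite('pics/sc10z.png',cv2.resize(c[150:240,230:320],None,fx=7,fy=7,interpolation=cv2.INTER_CUBIC))
E
```

```text
time: 22.6
tool_pos: [0.5047, -0.2425, 0.0579]
ee_rot: [-1.57, -0.007, -1.177]
wrist_force: [0.9, -5.8, -0.7]
width: 0.0003
t 22.60 c [-19.5  -0.1  56.2] Ftool [ 5.6  0.8 -1.4] yaw -67.4 th_yaw 2.81 th_pos 2.81 z 0.0579 q6 0.63
```

View pics/sc10z.png

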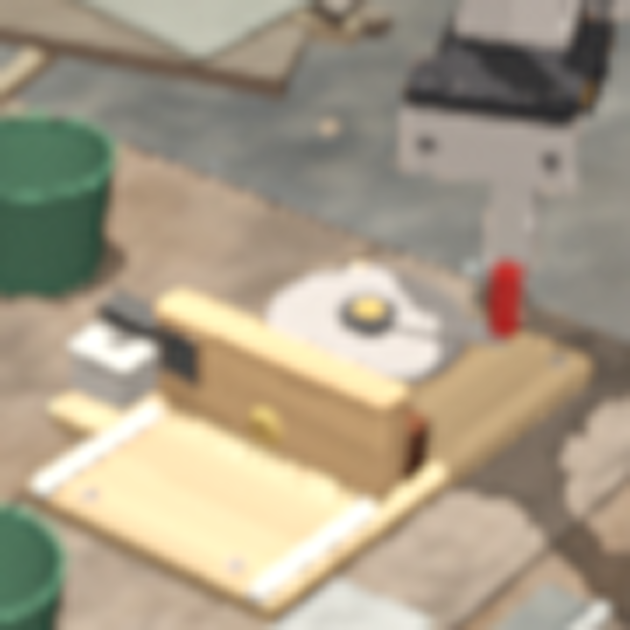

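The knob is at crop (505,300) and the panel is close to the block at (415,440). The push is still about 5.6 N, so I keep going.

```bash
python3 -m creep '[[-2,0,-0.7,0,2,0,255],[-4.1,0,-1.2,0,4,0,255]]'; python3 st.py
```

```text
time: 22.9
tool_pos: [0.502, -0.2392, 0.0579]
ee_rot: [-1.57, -0.007, -1.246]
wrist_force: [1.1, -4.3, -1.0]
width: 0.0004
t 22.90 c [-19.4  -0.1  56.2] Ftool [ 4.4  1.1 -0.3] yaw -71.4 th_yaw 2.88 th_pos 2.88 z 0.0579 q6 0.70
```

```bash
python3 -m creep '[[-2,0,-0.7,0,2,0,255],[-4.1,0,-1.2,0,4,0,255]]'; python3 st.py
```

```text
time: 23.15
tool_pos: [0.4994, -0.2357, 0.0579]
ee_rot: [-1.569, -0.007, -1.316]
wrist_force: [1.6, -5.7, -1.1]
width: 0.0007
t 23.15 c [-19.3  -0.1  56.3] Ftool [5.9 1.1 0.1] yaw -75.4 th_yaw 2.95 th_pos 2.95 z 0.0579 q6 0.78
```

```bash
python3 -m creep '[[-2,0,-0.7,0,2,0,255],[-4.1,0,-1.2,0,4,0,255]]'; python3 st.py
```

```text
time: 23.4
tool_pos: [0.4971, -0.232, 0.0579]
ee_rot: [-1.569, -0.007, -1.386]
wrist_force: [1.8, -5.9, -1.2]
width: 0.0003
t 23.40 c [-19.1  -0.   56.4] Ftool [6.1 1.2 0.7] yaw -79.4 th_yaw 3.02 th_pos 3.03 z 0.0579 q6 0.85
```

```bash
python3 -m creep '[[-2,0,-0.5,0,2,0,255],[-4.1,0,-0.8,0,4,0,255]]'; python3 st.py
```

```text
time: 23.65
tool_pos: [0.4952, -0.2285, 0.0579]
ee_rot: [-1.569, -0.007, -1.456]
wrist_force: [0.1, -7.6, -0.6]
width: 0.0003
t 23.65 c [-19.3  -0.1  56.4] Ftool [ 7.5  0.6 -0.8] yaw -83.4 th_yaw 3.09 th_pos 3.09 z 0.0579 q6 0.92
```

```bash
python3 -m creep '[[-2,0,-0.5,0,2,0,255],[-4.1,0,-0.8,0,4,0,255]]'; python3 st.py
```

```text
time: 23.9
tool_pos: [0.4935, -0.2245, 0.0579]
ee_rot: [-1.57, -0.007, -1.526]
wrist_force: [-0.9, -7.1, -0.0]
width: 0.0004
t 23.90 c [-19.1  -0.1  56.5] Ftool [ 7.1  0.1 -1.3] yaw -87.4 th_yaw 3.16 th_pos 3.17 z 0.0579 q6 1.00
```

```bash
python3 -m creep '[[-2,0,-0.5,0,2,0,255],[-3,0,-0.7,0,3,0,255]]'; python3 st.py
```

```text
time: 24.15
tool_pos: [0.4925, -0.2221, 0.0579]
ee_rot: [-1.57, -0.008, -1.578]
wrist_force: [-1.9, -8.3, -0.1]
width: 0.0007
t 24.15 c [-19.6  -0.1  56.4] Ftool [ 8.3  0.2 -1.8] yaw -90.4 th_yaw 3.21 th_pos 3.21 z 0.0579 q6 1.05
```

The push is rising. I check whether the panel is home.

```bash
python3 - <<'E'
from h import *
s2=snap('scene','sc11')
c=s2['color']; cv2.imwrite('pics/sc11z.png',cv2.resize(c[150:240,230:320],None,fx=7,fy=7,interpolation=cv2.INTER_CUBIC))
s=snap('top','t11')
c=s['color']; cv2.imwrite('pics/t11z.png',cv2.resize(c[165:250,200:310],None,fx=6,fy=6,interpolation=cv2.INTER_CUBIC))
E
python3 st.py
```

```text
t 24.25 c [-19.6  -0.1  56.4] Ftool [ 7.1  0.7 -1.1] yaw -90.4 th_yaw 3.21 th_pos 3.21 z 0.0579 q6 1.05
```

View pics/sc11z.png

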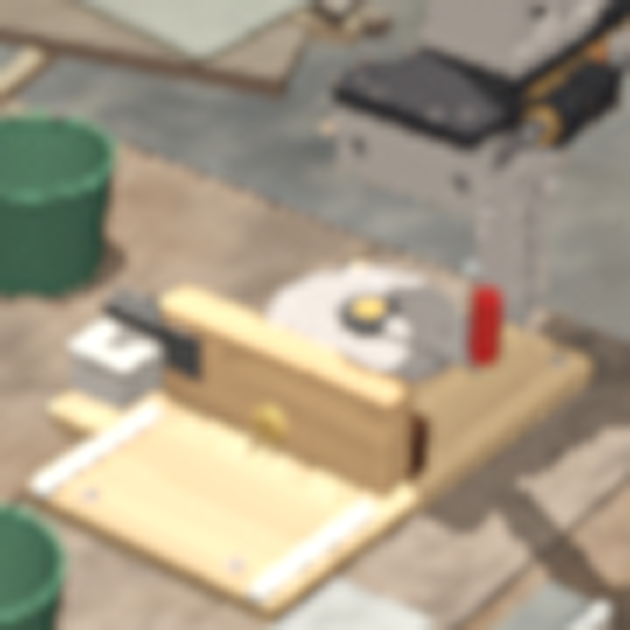

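View pics/t11z.png

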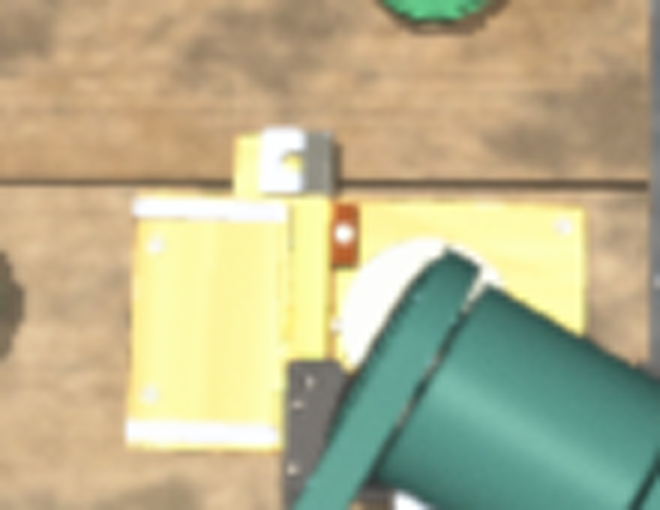

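The panel now looks home: in the top view its inner edge (330) meets the stop block (335). I tighten in small steps.

```bash
python3 -m creep '[[-1,0,-0.3,0,1,0,255],[-2,0,-0.5,0,2,0,255]]'; python3 st.py
```

```text
time: 24.5
tool_pos: [0.4918, -0.2206, 0.0579]
ee_rot: [-1.57, -0.009, -1.613]
wrist_force: [-3.0, -8.4, -1.0]
width: 0.0004
t 24.50 c [-20.1  -0.1  56.4] Ftool [ 8.5  1.  -2.7] yaw -92.4 th_yaw 3.25 th_pos 3.24 z 0.0579 q6 1.09
```

```bash
python3 -m creep '[[-1,0,-0.3,0,1,0,255],[-1.5,0,-0.3,0,1.5,0,255]]'; python3 st.py
```

```text
time: 24.75
tool_pos: [0.4914, -0.2193, 0.0579]
ee_rot: [-1.57, -0.009, -1.639]
wrist_force: [-3.1, -8.6, 0.2]
width: 0.0003
t 24.75 c [-20.3  -0.1  56.4] Ftool [ 8.8 -0.1 -2.5] yaw -93.9 th_yaw 3.27 th_pos 3.26 z 0.0579 q6 1.12
```

```bash
python3 -m creep '[[-1,0,0,0,1,0,255],[-1.5,0,0,0,1.5,0,255],[-1.5,0,0,0,1.5,0,255]]'; python3 st.py
```

```text
time: 25.12
tool_pos: [0.491, -0.2177, 0.0579]
ee_rot: [-1.571, -0.009, -1.664]
wrist_force: [-4.0, -8.2, 0.5]
width: 0.0006
t 25.12 c [-20.2  -0.2  56.4] Ftool [ 8.5 -0.4 -3.3] yaw -95.4 th_yaw 3.30 th_pos 3.29 z 0.0579 q6 1.15
```

```bash
python3 -m creep '[[-1,0,0.4,0,1,0,255],[-2,0,0.8,0,2,0,255],[-2,0,0.8,0,2,0,255]]'; python3 st.py
```

```text
time: 25.5
tool_pos: [0.4905, -0.2164, 0.0578]
ee_rot: [-1.574, -0.011, -1.699]
wrist_force: [-7.4, -10.1, 2.4]
width: 0.0008
t 25.50 c [-21.   -0.4  56.3] Ftool [11.  -2.2 -6. ] yaw -97.4 th_yaw 3.33 th_pos 3.31 z 0.0578 q6 1.19
```

```bash
python3 -m creep '[[-0.8,0,0,0,0.8,0,255],[-1.5,0,0,0,1.5,0,255],[-1.5,0,0,0,1.5,0,255]]'; python3 st.py
```

```text
time: 25.88
tool_pos: [0.491, -0.2132, 0.0577]
ee_rot: [-1.574, -0.007, -1.725]
wrist_force: [-6.8, -6.4, 1.9]
width: 0.0008
t 25.88 c [-19.1  -0.3  55.8] Ftool [ 7.4 -1.8 -5.8] yaw -98.9 th_yaw 3.36 th_pos 3.36 z 0.0577 q6 1.22
```

```bash
python3 -m creep '[[0,0,-1.5,0,0,0,255],[0,0,-2,0,0,0,255]]'; python3 st.py;  python3 - <<'E'
from h import *
s2=snap('scene','sc12')
c=s2['color']; cv2.imwrite('pics/sc12z.png',cv2.resize(c[150:240,230:320],None,fx=7,fy=7,interpolation=cv2.INTER_CUBIC))
E
python3 st.py
```

```text
time: 26.12
tool_pos: [0.4909, -0.2131, 0.0578]
ee_rot: [-1.569, -0.007, -1.725]
wrist_force: [-1.4, -6.4, -1.1]
width: 0.0003
t 26.12 c [-19.1  -0.   55.9] Ftool [ 6.5  1.1 -0.4] yaw -98.9 th_yaw 3.36 th_pos 3.36 z 0.0578 q6 1.22
t 26.18 c [-19.1  -0.   55.8] Ftool [ 8.  -0.2 -0.4] yaw -98.9 th_yaw 3.36 th_pos 3.36 z 0.0577 q6 1.22
```

View pics/sc12z.png

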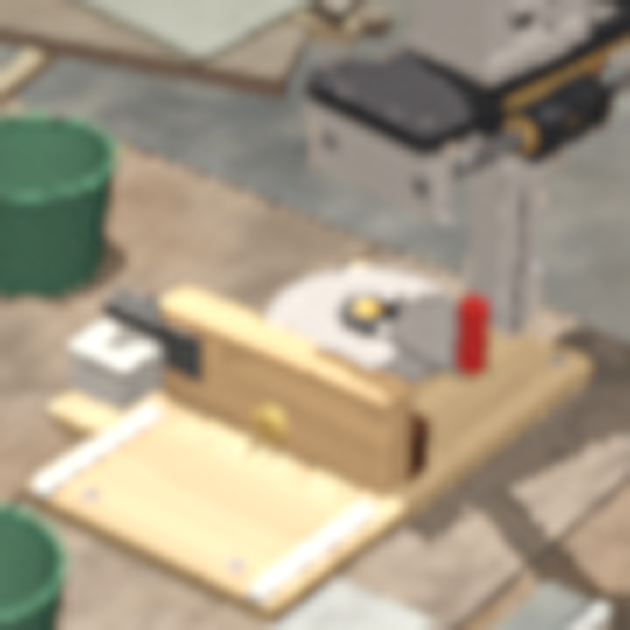

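Panel unchanged and home; force after the stick-slip is 7–8 N. I make one small probing step to confirm the tightness.

```bash
python3 -m creep '[[-0.5,0,-0.1,0,0.5,0,255],[-1,0,-0.3,0,1,0,255]]'; python3 st.py
```

```text
time: 26.42
tool_pos: [0.4907, -0.213, 0.0578]
ee_rot: [-1.569, -0.009, -1.743]
wrist_force: [-2.0, -10.2, -0.5]
width: 0.001
t 26.43 c [-20.   -0.1  55.7] Ftool [10.4  0.6 -0.2] yaw -99.9 th_yaw 3.38 th_pos 3.36 z 0.0578 q6 1.23
```

It holds at 10.4 N without moving, so it is firmly tight. I back off and rise clear.

```bash
python3 -m creep '[[3,0,0,0,0,0,255],[9,0,0,0,0,0,255],[18,0,0,0,0,0,255],[18,-30,0,0,0,0,255],[18,-80,0,0,0,0,255]]'; python3 -m creep '[[40,-30,0,0,0,0,255],[90,-60,0,0,0,0,255],[140,-60,0,0,0,0,255],[140,-60,0,0,0,0,255]]'; python3 - <<'E'
from h import *
s2=snap('scene','sc13')
c=s2['color']; cv2.imwrite('pics/sc13z.png',cv2.resize(c[150:300,120:320],None,fx=4,fy=4,interpolation=cv2.INTER_CUBIC))
s=snap('top','t13')
c=s['color']; cv2.imwrite('pics/t13z.png',cv2.resize(c[165:250,200:310],None,fx=7,fy=7,interpolation=cv2.INTER_CUBIC))
cv2.imwrite('pics/t13.png',c)
for n in 'knob_top panel_push stop_pin jam_jar tape_measure sanding_block pot'.split():
    for k in ('top','scene'): print(n,[(np.round(d['point'],3).tolist(),round(d['p'],2)) for d in robot.landmark_of(n,k)])
o=robot.get_obs(); print(o['time'],o['tool_pos'],o['wrist_force'])
E
```

```text
time: 27.05
tool_pos: [0.4864, -0.2252, 0.1349]
ee_rot: [-1.576, 0.002, -1.742]
wrist_force: [0.1, -0.9, 0.6]
width: 0.0004
time: 27.55
tool_pos: [0.4631, -0.3669, 0.1962]
ee_rot: [-1.571, -0.0, -1.746]
wrist_force: [0.4, 0.6, -0.5]
width: 0.0007
knob_top [([0.491, -0.194, 0.081], 0.56)]
knob_top [([0.491, -0.196, 0.078], 0.67)]
panel_push [([0.553, -0.133, 0.051], 0.78)]
panel_push [([0.552, -0.135, 0.053], 0.82)]
stop_pin [([0.586, 0.197, 0.007], 0.53)]
stop_pin [([0.588, 0.192, 0.003], 0.58)]
jam_jar []
jam_jar [([0.617, -0.424, 0.003], 0.79)]
tape_measure []
tape_measure [([0.486, -0.457, 0.002], 0.64), ([0.589, 0.194, 0.002], 0.2)]
sanding_block [([0.767, 0.011, 0.003], 0.79)]
sanding_block [([0.77, 0.01, -0.003], 0.57)]
pot [([0.736, -0.207, -0.002], 0.95), ([0.582, 0.189, 0.001], 0.86), ([0.558, 0.048, -0.006], 0.62)]
pot [([0.588, 0.193, 0.003], 0.84), ([0.562, 0.05, -0.004], 0.78), ([0.743, -0.205, -0.0], 0.76)]
28.35 [ 0.46423535 -0.36374087  0.19652272] [-0.34862656  0.10074484 -0.37918017]
```

View pics/sc13z.png

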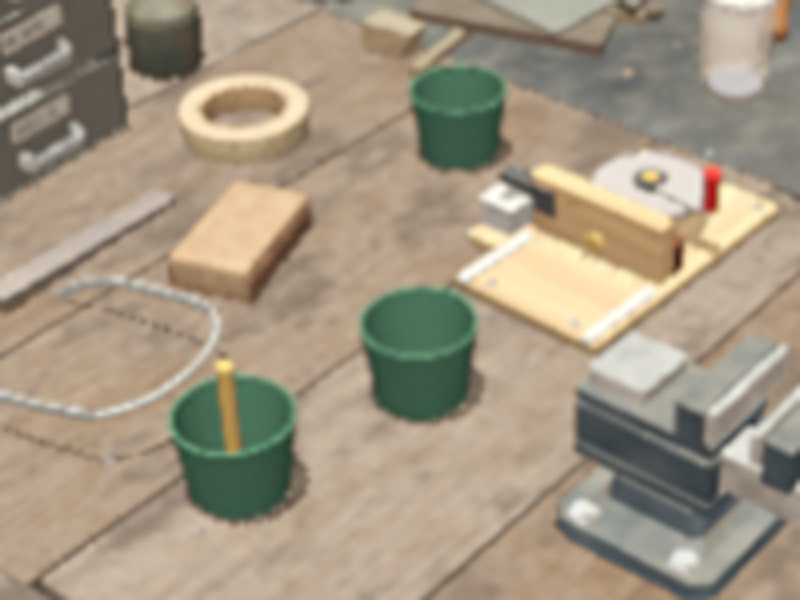

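View pics/t13z.png

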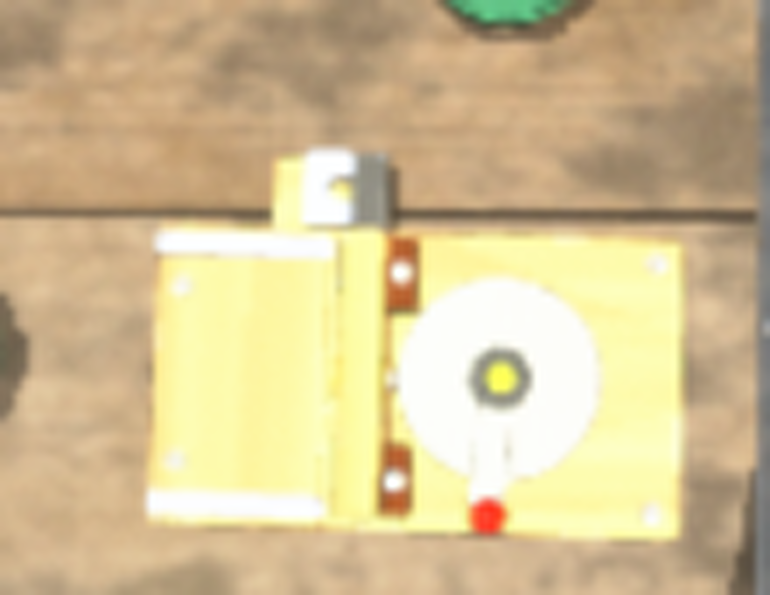

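The pin stands in the upright left pot (scene crop 230,400). The panel is against both stop blocks (top crop x≈387) and the knob is at (487,517). A last numeric check of the gap follows.

```bash
python3 - <<'E'
from h import *;import pickle
s,s2=pickle.load(open('s.pkl','rb')); p=np.load('jig.npy')
im=cv2.imread('pics/t13.png')
c,n=np.cos(p[2]),np.sin(p[2])
def W(x,y,z): return [p[0]+(c*x-n*y)/1e3,p[1]+(n*x+c*y)/1e3,z/1e3]
for g in (0,2,4): print(g,np.round((proj(s,[W(50+g,-30,64),W(50+g,30,64),W(68+g,-30,64),W(68+g,30,64)])-[200,165]+.5)*7-.5,0).tolist())
print('block face top',np.round((proj(s,[W(50,-44,40),W(50,44,40)])-[200,165]+.5)*7-.5,0).tolist())
E
```

```text
0 [[383.0, 305.0], [379.0, 449.0], [340.0, 304.0], [335.0, 448.0]]
2 [[378.0, 305.0], [374.0, 449.0], [335.0, 303.0], [330.0, 448.0]]
4 [[373.0, 305.0], [369.0, 449.0], [330.0, 303.0], [326.0, 448.0]]
block face top [[383.0, 277.0], [378.0, 484.0]]
```

The edges match gap 0. Handing in.

```bash
python3 -c "
from bench import robot
print(robot.close_job()); print(robot.get_obs()['time'])"
```

```text
the job is handed in; nothing more can be done
None
the job is handed in; nothing more can be done
```

I did the whole job and handed it in at about 28 s of the 72 s allowed. No verdict is reported, so what follows rests on my own checks.

- **Stop pin:** I lifted it straight out of the well and released it in the leftmost green pot. Both cameras show its foot inside and the pot upright.
- **Panel:** I pushed it in by feel until the bolt head met the core. The push rose to about 11 N at a gap of about 17 mm.
- **Cam:** I swung the knob clockwise to about 3.35 rad. It never jammed. The last push reached 10.4 N without the cam moving.
- **Panel home:** The last top view puts its edges at a gap of about 0, to roughly 1 mm. The network's point for the outer face gave about 1 mm.
- **Clear of everything:** The fingers are well away from all parts. The jam jar, tape measure and sanding block show no shift beyond the networks' error. In the last top picture the jar and tape were not found, so for those two I have only the scene view.

**Slip near the end:** the push reached 11 N, then dropped to about 7.4 N as the knob jumped forward about 3 mm. I took it for stick-slip, because the next push met 10.4 N and held and the panel had not moved. The pull on the bolt itself can't be measured here, so the 10 N minimum and 130 N limit on it are judged only from the knob force.

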